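Point out the stack that is running low and call for more

TASK

Of the four stacks of Petri dishes standing on the open table, point out the one that is running low, the one with the fewest dishes: bring the fingertips about 3 cm above the middle of its top lid and hold them there for two seconds without touching it. Then press the large button on the call box fully in with the fingertips to ask for more, let it come back out, and finish clear of it. Touch and point at no other stack, crossing others only well above them, pick nothing up, and leave the small button and all the other things alone.

Things in the scene. Friction and masses are not known exactly. Their poses are not given: they have to be found in the camera images.
- stack3: stack of three identical covered Petri dishes (cream agar, clear lids) standing loose on the table, 90 mm across, 45 mm tall; the dishes of a stack stick together and it behaves as one piece. Origin: centre of its underside, z up
- stack3_top (a point): middle of the top face of the top lid of the stack of three, 45 mm above the table
- stack5: stack of five identical covered Petri dishes (cream agar, clear lids) standing loose on the table, 90 mm across, 75 mm tall; the dishes of a stack stick together and it behaves as one piece. Origin: centre of its underside, z up
- stack5_top (a point): middle of the top face of the top lid of the stack of five, 75 mm above the table
- stack6: stack of six identical covered Petri dishes (cream agar, clear lids) standing loose on the table, 90 mm across, 90 mm tall; the dishes of a stack stick together and it behaves as one piece. Origin: centre of its underside, z up
- stack6_top (a point): middle of the top face of the top lid of the stack of six, 90 mm above the table
- stack8: stack of eight identical covered Petri dishes (cream agar, clear lids) standing loose on the table, 90 mm across, 120 mm tall; the dishes of a stack stick together and it behaves as one piece. Origin: centre of its underside, z up
- stack8_top (a point): middle of the top face of the top lid of the stack of eight, 120 mm above the table
- callbox: fixed grey call box lying flat on the table, right of the stacks, 100 mm (its x) by 200 mm (its y), 36.5 mm tall, with two white push buttons pointing up in black housings, one large, one small. Origin: centre of its underside, z up, its x points away from the robot when not turned
- big_top (a point): centre of the top of the large white button, 44 mm across, in the middle of the box's x and 45 mm from its centre towards its +y; 58.5 mm above the table when out; it stands 10 mm above its round black housing (60 mm across) when out and 4 mm when fully pressed
- big (a joint): travel of the large button in m: 0 out, 0.006 fully pressed, straight down; spring, about 5 N fully down, comes back out by itself
- small_top (a point): centre of the top of the small white button, 20 mm across, 55 mm from the box's centre towards its -y, 58.5 mm above the table
- small (a joint): travel of the small button in m: 0 out, 0.006 fully pressed; not to be pressed
- bottle_a: small glass screw-cap bottle with blue cap, 46 mm across, 85 mm tall, standing among the stacks; leave alone. Origin: centre of its underside
- bottle_b: glass bottle with blue cap, 66 mm across, 130 mm tall, left of the stacks; leave alone. Origin: centre of its underside
- bottle_c: glass bottle with blue cap, 66 mm across, 130 mm tall, beyond the stacks; no loose thing is taller than this, and the fixed equipment along the far edge and the sides of the table is up to 205 mm tall; leave alone. Origin: centre of its underside
- bottle_d: glass bottle with red cap, 56 mm across, 105 mm tall, far right of the stacks; leave alone. Origin: centre of its underside
- pen: marker pen lying flat, 125 mm long, 14 mm thick; leave alone. Origin: centre of its underside (about midway along the pen)
- beaker: small open glass cup, 66 mm across, 85 mm tall; leave alone. Origin: centre of its underside
- tipbox: open blue box of pipette tips, 85 x 125 mm, 55 mm tall, at the far right; leave alone. Origin: centre of its underside
Not all that is in view belongs to the job. Of the things that look like the callbox, take the one that is farthest from the robot's base at the start.

How it is judged:
On the way, in this order (a step that is already met when the one before it is completed fails the run):
1. the fingertips hover just above the lowest stack's lid (up to about 5 cm above, within 20 mm of its middle) for 1.5 s (horizontal distance between the grasp point and stack3_top below 0.02 m and z of the grasp point in the frame of stack3 between 0.066 and 0.115 m), for 1.5 s.
2. the large button is pressed in by the fingers (value of joint big above 0.0045 m and contact force between the fingers and big above 0.5 N), for 0.05 s.
At the end, for the whole second after the job is handed in: both buttons are out (within 1.5 mm), every stack stands upright and still within 10 mm of where it was, and every other loose thing is within 20 mm of where it was (value of joint each of big, small below 0.0015 m and distance of each of stack3, stack5, stack6, stack8 from where it was at the start of the episode below 0.01 m and angle between each of stack3, stack5, stack6, stack8's own z axis and vertical below 0.05 rad and linear speed of each of stack3, stack5, stack6, stack8 below 0.02 m/s and distance of each of bottle_a, bottle_b, bottle_c, bottle_d, pen, beaker, tipbox from where it was at the start of the episode below 0.02 m); the robot touches nothing.
It fails at once if the robot touches a stack (contact force between any of the fingers, the arm and stack3 above 0.3 N or contact force between any of the fingers, the arm and stack5 above 0.3 N or contact force between any of the fingers, the arm and stack6 above 0.3 N or contact force between any of the fingers, the arm and stack8 above 0.3 N).
It fails at once if a stack is shifted or lifted by more than 10 mm (distance of any of stack3, stack5, stack6, stack8 from where it was at the start of the episode above 0.01 m).
It fails at once if another stack is pointed at (fingertips within about 4 cm of its top, near its middle) ((horizontal distance between the grasp point and stack5_top below 0.03 m and z of the grasp point in the frame of stack5 between 0.075 and 0.135 m) or (horizontal distance between the grasp point and stack6_top below 0.03 m and z of the grasp point in the frame of stack6 between 0.09 and 0.15 m) or (horizontal distance between the grasp point and stack8_top below 0.03 m and z of the grasp point in the frame of stack8 between 0.12 and 0.18 m)).
It fails at once if the small button is pressed (value of joint small above 0.003 m).
It fails at once if a bystander is knocked or carried away (distance of any of bottle_a, bottle_b, bottle_c, bottle_d, pen, beaker, tipbox from where it was at the start of the episode above 0.02 m).
It also fails if it takes over 45 s, if anything falls off the work surface, if the arm or the gripper's body presses on something with over 40 N, if the wrist force passes 120 N, or if a joint passes its speed limit or range.

ROBOT

A 6-joint arm with a two-finger parallel gripper is mounted at the origin on the work surface. World frame = base frame: x ahead of the robot, y to its left, z up, the work surface at z = 0. Lengths are in m, angles in rad, forces in N, time in s.
With the tool pointing down it reaches from about 0.225 to 0.875 m from the base axis. Payload 3.4 kg.
Tool frame: the origin (TCP) lies at the very end of the fingers, on their centre line; the grasp point (between the pads) lies 19 mm behind it; z points along the fingers, y is the direction in which the jaws open and shut (so a half turn about z gives the same grasp; the last joint's range is limited). The gripper opens to 85 mm and grips with 20 to 120 N. Pads are 22 mm wide; open, the fingers measure 114 mm over their backs; the gripper's body (76 mm by 85 mm) begins 54 mm behind the grasp point. The pads swing forward as they close: fully open they stand 13 mm farther back than shut.
Start: joints at [1.053, 0.276, 1.505, -0, 1.361, -0.121], TCP at [0.222, 0.53, 0.231] pointing down, gripper open.
Joint ranges: [-2.89, 2.89], [-0.75, 2.08], [0.22, 2.7], [-1.18, 4.32], [0.11, 2.71], [-2.7, 2.7]. Speed limits (rad/s): [2.57, 2.57, 3.14, 3.14, 3.14, 3.14].

INTERFACE

Orientations are given as a unit quaternion [w, x, y, z].
In Python, from rig import telemetry, optics, order gives the robot as it stands.
- The arm moves only by the shell command python3 -m creep 'ROWS' [FORCE]. ROWS is a JSON object of lists of equal length, an entry for each row: "slide": the shift along the world's x, y, z normalised to -1 to 1, where 1 is 0.15 m, a list of three; "twist": the turn, a rotation vector about the world's x, y, z normalised to -1 to 1, where 1 is 360 degrees, a list of three; "fingers": the gripper's target within -1 to 1 (fully open at 1, half-way at 0, shut at -1). A call has 1 to 20 rows; each row is the pose to reach, as a shift and turn from the pose commanded when the call began, turning the shorter way round; what a row does not reach only later rows make up. A row lasts 1/10 s, in which the tool goes at most 50 mm and 8.59 degrees, less where a joint would pass 70% of its speed; a pose out of reach is approached as far as the arm can. A call with a number of a shift or a turn outside -1 to 1 is refused whole. A call with a gripper value outside its range is refused whole. The fingers move at their own pace and stop on an object; FORCE is the grip in N (left out, the last holds). Time passes only in rows, so rows that repeat a pose let the fingers close. It gives the time, the measured TCP pose, the force and the opening at its end, in the units of the state.
- telemetry.get_state(): the state, without advancing time (a new reading comes with each control period).
- optics.get_image(name): name is "scene" or "side" or "wrist"; returns a dict with "img" (400x640x3 uint8, blue, green, red), "depth" (400x640 float32, m along the optical axis (not along the pixel's ray), 0 where there is no reading), "fovy" (degrees; the focal length in pixels is half the picture's height over the tangent of half this angle, whatever the lens; pixels are square), "cx", "cy" (the principal point, pixels), "world_from_camera" (4x4, takes a point from camera to world coordinates). Camera axes: x right, y down, z forward; pixel columns grow to the right and rows downward; lengths in m; the calibration is good to about 2 mm. A picture is of the moment at which its call begins.
- order.sign_off(): hands the job in, once; it reports no verdict.
The state is a dict: "clock": time; "qpos": joint angles; "qd": joint speeds; "effort": joint torques, N m; "position": TCP position; "ee_rot": TCP orientation; "contact_force": force on the tool from outside, world axes, zero at the start; "moment": the same for the moment, N m; "width": finger opening in m.
Only numpy, scipy, OpenCV 4.12 (cv2) and the standard library are available. Lean on these libraries where they do the work, as an engineer would, in place of code of your own. Each camera call takes 0.05 s, during which the arm holds its last target.

## Working session

There is one attempt and no reset: what is moved stays moved. The work goes in short steps, Python scripts to look and compute and a shell command to move; the robot and the scene stay as the last step left them, time stands still between calls to the robot, and variables do not carry over. Pictures are saved under pics/ and viewed, and the job is handed in when it is done.

```bash
mkdir -p pics; cat > h.py <<'E'
import numpy as np, cv2, pickle
from rig import telemetry, optics, order
def grab(n):
    d=optics.get_image(n); pickle.dump(d,open(n+'.pkl','wb')); return d
def load(n): return pickle.load(open(n+'.pkl','rb'))
def f(d): return d['img'].shape[0]/2/np.tan(np.radians(d['fovy'])/2)
def ray(d,u,v,z):
    T=np.array(d['world_from_camera']); r=T[:3,:3]@np.array([(u-d['cx'])/f(d),(v-d['cy'])/f(d),1]); o=T[:3,3]
    return o+r*(z-o[2])/r[2]
def pt(d,u,v):
    T=np.array(d['world_from_camera']); z=d['depth'][int(v),int(u)]
    return T[:3,:3]@(np.array([(u-d['cx'])/f(d),(v-d['cy'])/f(d),1])*z)+T[:3,3]
def cloud(d):
    T=np.array(d['world_from_camera']); z=d['depth']; v,u=np.indices(z.shape)
    P=np.stack([(u-d['cx'])/f(d)*z,(v-d['cy'])/f(d)*z,z],-1)
    W=P@T[:3,:3].T+T[:3,3]; W[z==0]=np.nan; return W
E
python3 - <<'E'
from h import *
for n in ['scene','side','wrist']:
    d=grab(n); cv2.imwrite(f'pics/{n}0.png',d['img']); print(n,d['fovy'],np.round(d['world_from_camera'],3).tolist())
print(telemetry.get_state())
E
```

```text
scene 53.14481045721118 [[-0.638, 0.614, -0.464, 1.0], [0.77, 0.522, -0.368, 0.403], [0.016, -0.592, -0.806, 0.959], [0.0, 0.0, 0.0, 1.0]]
side 43.91561848048691 [[-0.972, -0.169, 0.163, 0.285], [-0.234, 0.746, -0.623, 0.884], [-0.016, -0.644, -0.765, 1.114], [0.0, 0.0, 0.0, 1.0]]
wrist 69.75351383203856 [[0.386, 0.879, 0.281, 0.15], [0.922, -0.367, -0.118, 0.562], [-0.001, 0.305, -0.952, 0.373], [0.0, 0.0, 0.0, 1.0]]
{'clock': 0.15, 'qpos': array([ 1.05297510e+00,  2.76446364e-01,  1.50585423e+00,  1.97745816e-05,
        1.36066369e+00, -1.21017106e-01]), 'qd': array([ 0.00067557, -0.00116847, -0.00299002, -0.00096077, -0.00015798,
       -0.00091876]), 'effort': array([ 7.45929683e-04, -4.17141116e+01, -2.46033043e+01, -5.34097653e-04,
        7.60282448e-03, -1.13641107e-05]), 'position': array([0.22203646, 0.52998127, 0.23063558]), 'ee_rot': array([-2.24536380e-04,  1.97104973e-01,  9.80382150e-01, -6.48091281e-04]), 'contact_force': array([ 0.92367266, -1.3533504 , -0.13528543]), 'moment': array([-0.02172559, -0.01693807, -0.0025817 ]), 'width': 0.08559645245204836}
```

View pics/scene0.png

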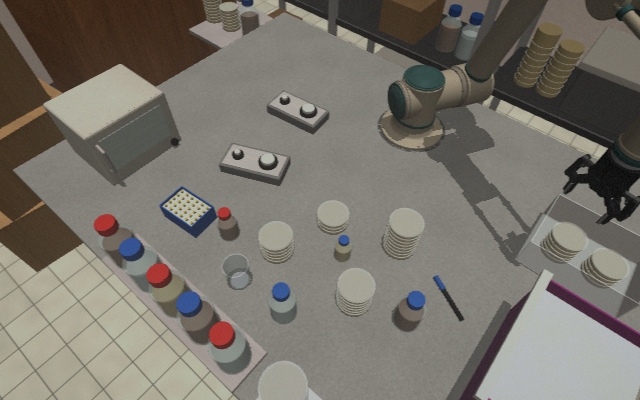

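View pics/side0.png

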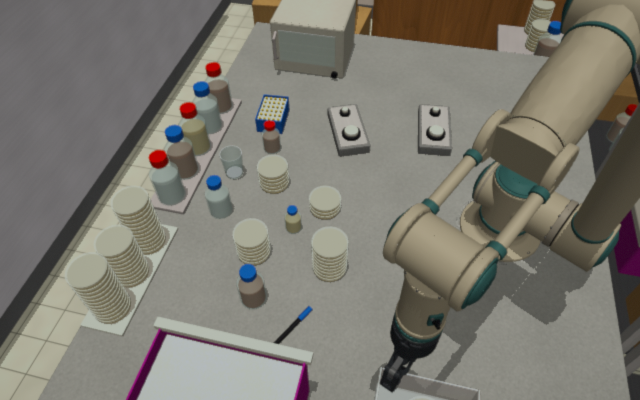

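View pics/wrist0.png

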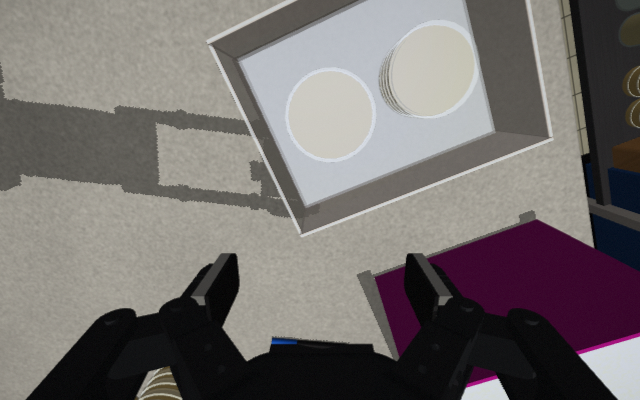

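The open-table stacks in the scene view are at (333,215), (276,240), (404,225) and (356,288). The call-box candidates are at (298,110) and (255,162). I'll measure all six.

```bash
python3 - <<'E'
from h import *
tops={'scene':[(333,213),(276,236),(405,222),(356,284)],'side':[(325,198),(272,167),(330,240),(251,233)]}
for n in tops:
    d=load(n); W=cloud(d)
    for u,v in tops[n]:
        z0=W[v,u,2]
        m=(np.abs(W[...,2]-z0)<.005).astype(np.uint8)
        hh,ww=np.indices(m.shape); m[(abs(hh-v)>30)|(abs(ww-u)>30)]=0
        k,l=cv2.connectedComponents(m); m=(l==l[v,u])
        c=max(cv2.findContours(m.astype(np.uint8),0,1)[0],key=cv2.contourArea)
        e=cv2.fitEllipse(c)
        P=W[m]; print(n,(u,v),'z',np.round(np.nanmedian(P[:,2]),4),'mid',np.round((np.nanmin(P,0)+np.nanmax(P,0))/2,4),'ext',np.round(np.nanmax(P,0)-np.nanmin(P,0),3),'ell',np.round(ray(d,*e[0],np.nanmedian(P[:,2])),4))
btn={'scene':[(308,109),(285,99),(268,159),(238,153)],'side':[(352,131),(345,111),(436,131),(434,112)]}
for n in btn:
    d=load(n)
    for u,v in btn[n]: p=pt(d,u,v); print(n,u,v,p.round(4),ray(d,u,v,.0585).round(4),np.hypot(*p[:2]).round(3))
a=load('scene')['img'][70:200,200:350]; b=load('side')['img'][90:220,230:460]
a=cv2.resize(a,None,fx=3,fy=3,interpolation=2); cv2.imwrite('pics/cropA.png',a)
cv2.imwrite('pics/cropB.png',cv2.resize(b,None,fx=3,fy=3,interpolation=2))
E
```

```text
scene (333, 213) z 0.0436 mid [0.4808 0.0393 0.0406] ext [0.09  0.088 0.01 ] ell [0.4821 0.0409 0.0436]
scene (276, 236) z 0.074 mid [ 0.6478 -0.0205  0.0736] ext [0.089 0.092 0.009] ell [ 0.6489 -0.018   0.074 ]
scene (405, 222) z 0.1192 mid [0.4248 0.227  0.1184] ext [0.089 0.089 0.009] ell [0.4266 0.2282 0.1192]
scene (356, 284) z 0.0893 mid [0.6308 0.2253 0.0914] ext [0.089 0.089 0.01 ] ell [0.6317 0.2264 0.0893]
side (325, 198) z 0.0438 mid [0.4795 0.0383 0.044 ] ext [0.088 0.091 0.01 ] ell [0.4794 0.0401 0.0438]
side (272, 167) z 0.0736 mid [ 0.6479 -0.0203  0.0738] ext [0.088 0.094 0.01 ] ell [ 0.6468 -0.0179  0.0736]
side (330, 240) z 0.119 mid [0.4248 0.2264 0.1189] ext [0.088 0.092 0.01 ] ell [0.4244 0.229  0.119 ]
side (251, 233) z 0.0888 mid [0.6312 0.2247 0.0888] ext [0.09  0.091 0.01 ] ell [0.6298 0.2269 0.0888]
scene 308 109 [ 0.211  -0.2852  0.0584] [ 0.2111 -0.2851  0.0585] 0.355
scene 285 99 [ 0.221  -0.381   0.0554] [ 0.2237 -0.3783  0.0585] 0.44
scene 268 159 [ 0.4611 -0.2294  0.0586] [ 0.4611 -0.2295  0.0585] 0.515
scene 238 153 [ 0.5031 -0.3154  0.0593] [ 0.5027 -0.3161  0.0585] 0.594
side 352 131 [ 0.4543 -0.2286  0.0558] [ 0.4539 -0.2257  0.0585] 0.509
side 345 111 [ 0.4939 -0.3162  0.0547] [ 0.4931 -0.3119  0.0585] 0.586
side 436 131 [ 0.2028 -0.2834  0.0569] [ 0.2029 -0.2817  0.0585] 0.349
side 434 112 [ 0.2157 -0.3802  0.0485] [ 0.2163 -0.3684  0.0585] 0.437
```

View pics/cropB.png

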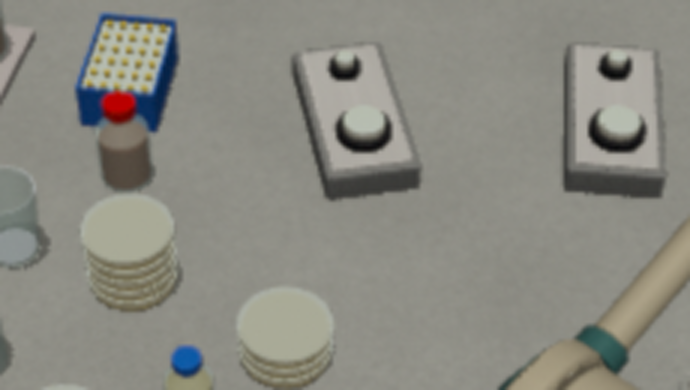

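View pics/cropA.png

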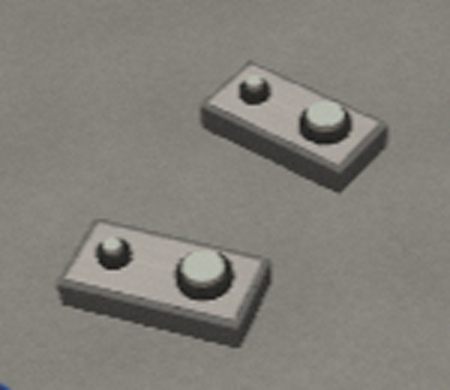

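The two views agree. stack3 (45 mm) is at about (0.480, 0.040), and the other stacks measure 75, 120 and 90 mm. The two boxes differ in distance from the base: at scene (298,110) the large button is at a radius of 0.35 m, and at (255,162) it is at 0.51 m. The farther one, left in the side crop, is the target. I'll refine its button and start moving with the fingers shut.

```bash
python3 - <<'E'
from h import *
for n,(u,v) in {'scene':(268,158),'side':(351,129)}.items():
    d=load(n); W=cloud(d); m=(abs(W[...,2]-.0585)<.005)&(np.hypot(W[...,0]-.459,W[...,1]+.229)<.04)
    P=W[m]; print(n,m.sum(),np.round((P.min(0)+P.max(0))/2,4),np.round(np.ptp(P,axis=0),3))
    b=(abs(W[...,2]-.0365)<.006)&(np.hypot(W[...,0]-.475,W[...,1]+.27)<.14); P=W[b]
    r=cv2.minAreaRect(np.float32(P[:,:2])); print(' box',np.round(r[0],4),np.round(r[1],3),r[2])
E
python3 -m creep '{"slide":[[0.1,-0.2,0.1],[0.21,-0.4,0.2],[0.32,-0.6,0.2],[0.43,-0.82,0.2],[0.43,-0.82,0.2]],"twist":[[0,0,0],[0,0,0],[0,0,0],[0,0,0],[0,0,0]],"fingers":[-1,-1,-1,-1,-1]}'
```

```text
scene 130 [ 0.4586 -0.2329  0.0577] [0.046 0.044 0.008]
 box [ 0.4767 -0.2744] [0.103 0.201] 22.76744842529297
side 108 [ 0.4533 -0.234   0.0579] [0.047 0.048 0.008]
 box [ 0.4755 -0.2735] [0.1   0.204] 23.16422462463379
clock: 0.65
position: [0.2879, 0.4038, 0.2613]
ee_rot: [0.001, 0.199, 0.98, -0.001]
contact_force: [-1.0, 0.0, -0.5]
width: 0.0121
```

Box centre plus 45 mm along its +y puts the large button at about (0.458, -0.233), which matches the direct measurement. Moving on.

```bash

python3 -m creep '{"slide":[[0.1,-0.2,0],[0.21,-0.4,0],[0.32,-0.6,0],[0.43,-0.81,0],[0.43,-0.81,0]],"twist":[[0,0,0],[0,0,0],[0,0,0],[0,0,0],[0,0,0]],"fingers":[-1,-1,-1,-1,-1]}'
python3 -m creep '{"slide":[[0.1,-0.2,0],[0.21,-0.4,0],[0.32,-0.6,0],[0.43,-0.81,0],[0.43,-0.81,0]],"twist":[[0,0,0],[0,0,0],[0,0,0],[0,0,0],[0,0,0]],"fingers":[-1,-1,-1,-1,-1]}'
python3 -m creep '{"slide":[[0.1,-0.2,0],[0.21,-0.4,0],[0.32,-0.6,0],[0.42,-0.81,0],[0.42,-0.81,0],[0.42,-0.81,0]],"twist":[[0,0,0],[0,0,0],[0,0,0],[0,0,0],[0,0,0],[0,0,0]],"fingers":[-1,-1,-1,-1,-1,-1]}'
python3 - <<'E'
from h import *
for n in ['scene','side']:
    d=grab(n); cv2.imwrite(f'pics/{n}1.png',d['img'])
print(telemetry.get_state())
E
```

```text
clock: 1.15
position: [0.3526, 0.2834, 0.2612]
ee_rot: [0.0, 0.199, 0.98, -0.001]
contact_force: [0.2, 1.0, -0.2]
width: 0.0001
clock: 1.65
position: [0.4175, 0.1625, 0.2611]
ee_rot: [0.001, 0.199, 0.98, -0.0]
contact_force: [-0.6, -0.0, -0.0]
width: -0.0002
clock: 2.25
position: [0.4787, 0.0439, 0.2609]
ee_rot: [-0.001, 0.197, 0.98, 0.001]
contact_force: [-0.8, 0.5, -0.8]
width: -0.0002
{'clock': 2.35, 'qpos': array([-5.31933604e-02,  1.15534969e-01,  1.63988709e+00,  1.28745590e-03,
        1.38713547e+00, -1.22875067e+00]), 'qd': array([ 0.0057403 , -0.00686161,  0.00320207, -0.00647436, -0.00285734,
       -0.00568226]), 'effort': array([-4.70607989e-01, -3.16807759e+01, -2.49386752e+01, -2.37256999e-02,
       -2.31656927e-02,  7.10489709e-03]), 'position': array([0.47813667, 0.04450263, 0.26112395]), 'ee_rot': array([-5.68498336e-04,  1.96451240e-01,  9.80513272e-01,  5.56821080e-04]), 'contact_force': array([-1.09575757,  0.67634491, -0.00746931]), 'moment': array([-0.0454307 , -0.0367779 , -0.04567443]), 'width': -0.0003686501878185298}
```

View pics/scene1.png

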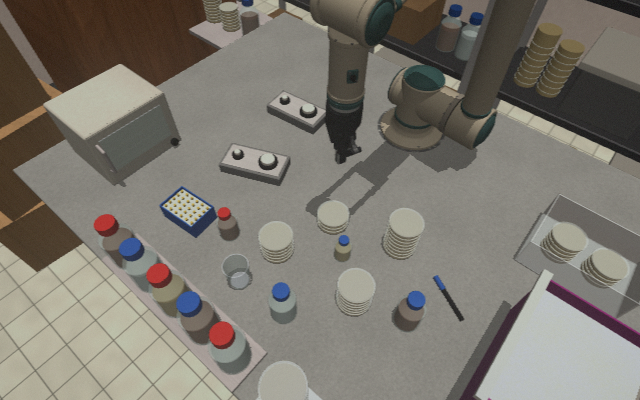

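View pics/side1.png

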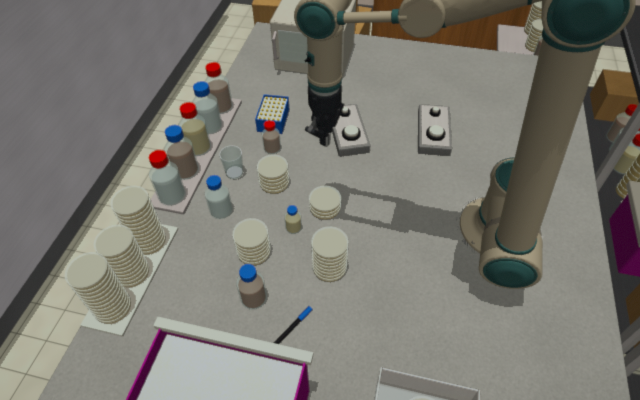

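The fingers are shut above stack3, at scene (345,158) and side (322,140). I'll check the tip position with depth before going down.

```bash
python3 - <<'E'
from h import *
for n in ['scene','side']:
    d=load(n); W=cloud(d)
    T=np.linalg.inv(np.array(d['world_from_camera'])); p=T@np.array([.4784,.0443,.261,1]); print(n,'proj',f(d)*p[0]/p[2]+d['cx'],f(d)*p[1]/p[2]+d['cy'])
    m=(np.hypot(W[...,0]-.478,W[...,1]-.044)<.06)&(W[...,2]>.2)&(W[...,2]<.4)
    P=W[m]; P=P[P[:,2]<P[:,2].min()+.012]; print(P.min(0).round(4),P.max(0).round(4),np.median(P,0).round(4))
E
```

```text
scene proj 339.5650775216784 161.0279806171505
[0.4779 0.0301 0.2603] [0.4896 0.0596 0.2722] [0.4872 0.047  0.2685]
side proj 324.5238060596792 143.2690798263914
[0.4666 0.0471 0.2586] [0.4875 0.0597 0.2706] [0.4749 0.0538 0.2677]
```

The cameras agree with the reported TCP, so I'm descending.

```bash

python3 -m creep '{"slide":[[0.01,-0.02,-0.2],[0.01,-0.02,-0.4],[0.01,-0.02,-0.6],[0.01,-0.02,-0.8],[0.01,-0.02,-0.8],[0.01,-0.02,-0.8],[0.01,-0.02,-0.8]],"twist":[[0,0,0],[0,0,0],[0,0,0],[0,0,0],[0,0,0],[0,0,0],[0,0,0]],"fingers":[-1,-1,-1,-1,-1,-1,-1]}'
python3 - <<'E'
from h import *
d=grab('side'); cv2.imwrite('pics/side2.png',cv2.resize(d['img'][90:290,200:450],None,fx=3,fy=3,interpolation=2)[:600,:750])
E
```

```text
clock: 3.05
position: [0.4815, 0.0404, 0.143]
ee_rot: [0.002, 0.197, 0.98, 0.0]
contact_force: [0.6, -0.5, 0.6]
width: -0.0
```

View pics/side2.png

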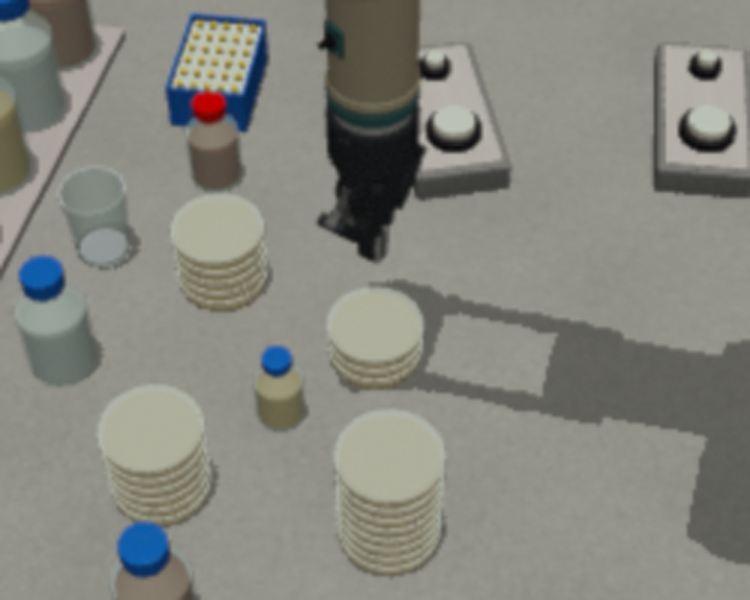

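The fingertips at crop (372,255) are above the three-dish stack at (375,330), with nothing in the way. I'll go down to about 0.076 and hold.

```bash

python3 -m creep '{"slide":[[0,0,-0.12],[0,0,-0.24],[0,0,-0.34],[0,0,-0.42],[0,0,-0.43],[0,0,-0.43],[0,0,-0.43],[0,0,-0.43],[0,0,-0.43],[0,0,-0.43],[0,0,-0.43],[0,0,-0.43],[0,0,-0.43],[0,0,-0.43],[0,0,-0.43],[0,0,-0.43],[0,0,-0.43],[0,0,-0.43],[0,0,-0.43],[0,0,-0.43]],"twist":[[0,0,0],[0,0,0],[0,0,0],[0,0,0],[0,0,0],[0,0,0],[0,0,0],[0,0,0],[0,0,0],[0,0,0],[0,0,0],[0,0,0],[0,0,0],[0,0,0],[0,0,0],[0,0,0],[0,0,0],[0,0,0],[0,0,0],[0,0,0]],"fingers":[-1,-1,-1,-1,-1,-1,-1,-1,-1,-1,-1,-1,-1,-1,-1,-1,-1,-1,-1,-1]}'
python3 -m creep '{"slide":[[0,0,0],[0,0,0],[0,0,0],[0,0,0],[0,0,0],[0,0,0],[0,0,0],[0,0,0]],"twist":[[0,0,0],[0,0,0],[0,0,0],[0,0,0],[0,0,0],[0,0,0],[0,0,0],[0,0,0]],"fingers":[-1,-1,-1,-1,-1,-1,-1,-1]}'
python3 - <<'E'
from h import *
d=grab('side'); cv2.imwrite('pics/side3.png',cv2.resize(d['img'][90:290,200:450],None,fx=3,fy=3,interpolation=2)[:600,:750])
E
```

```text
clock: 5.1
position: [0.4802, 0.0399, 0.0768]
ee_rot: [0.0, 0.197, 0.98, 0.0]
contact_force: [0.6, -0.6, -0.4]
width: 0.0001
clock: 5.9
position: [0.4802, 0.0399, 0.0768]
ee_rot: [0.0, 0.197, 0.98, 0.0]
contact_force: [-0.2, 0.1, 0.7]
width: -0.0003
```

View pics/side3.png

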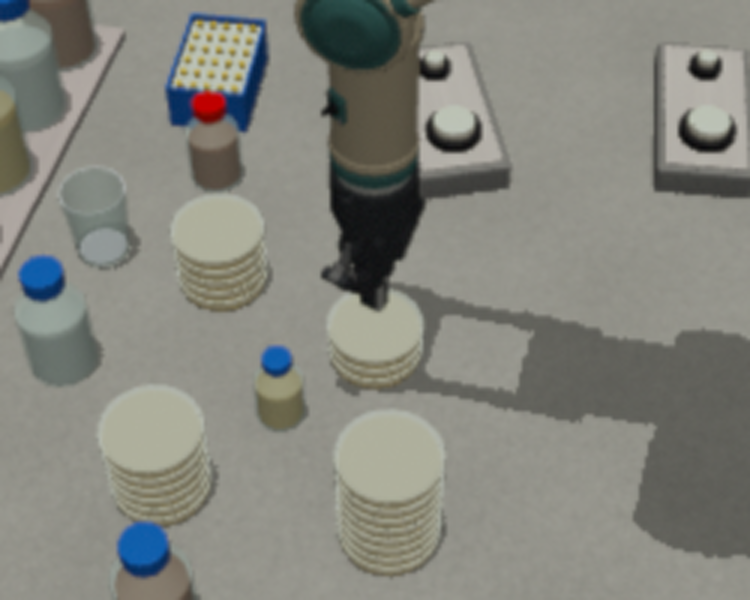

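The tip at crop (375,300) is about 31 mm above the lid and was held for over 2 s. Next I rise and go to the button: dx -0.022, dy -0.273.

```bash

python3 -m creep '{"slide":[[0,0,0.25],[0,0,0.5],[0,0,0.75],[0,-0.2,0.9],[-0.02,-0.4,0.9],[-0.04,-0.65,0.9],[-0.07,-0.9,0.9],[-0.07,-0.9,0.9],[-0.07,-0.9,0.9]],"twist":[[0,0,0],[0,0,0],[0,0,0],[0,0,0],[0,0,0],[0,0,0],[0,0,0],[0,0,0],[0,0,0]],"fingers":[-1,-1,-1,-1,-1,-1,-1,-1,-1]}'
python3 -m creep '{"slide":[[-0.02,-0.25,0],[-0.04,-0.5,0],[-0.06,-0.75,-0.2],[-0.08,-0.92,-0.4],[-0.08,-0.92,-0.5],[-0.08,-0.92,-0.5],[-0.08,-0.92,-0.5],[-0.08,-0.92,-0.5]],"twist":[[0,0,0],[0,0,0],[0,0,0],[0,0,0],[0,0,0],[0,0,0],[0,0,0],[0,0,0]],"fingers":[-1,-1,-1,-1,-1,-1,-1,-1]}'
python3 - <<'E'
from h import *
ims=[]
for n,(u,v) in {'side':(230,40),'scene':(180,60)}.items():
    d=grab(n); ims.append(cv2.resize(d['img'][v:v+180,u:u+190],None,fx=2.1,fy=3,interpolation=2))
cv2.imwrite('pics/pre.png',np.hstack(ims))
E
```

```text
clock: 6.85
position: [0.4695, -0.0955, 0.2117]
ee_rot: [-0.0, 0.198, 0.98, 0.0]
contact_force: [-0.0, 0.4, -0.5]
width: 0.0001
clock: 7.65
position: [0.4588, -0.2325, 0.138]
ee_rot: [0.001, 0.196, 0.981, -0.0]
contact_force: [0.1, -0.6, -0.7]
width: -0.0
```

View pics/pre.png

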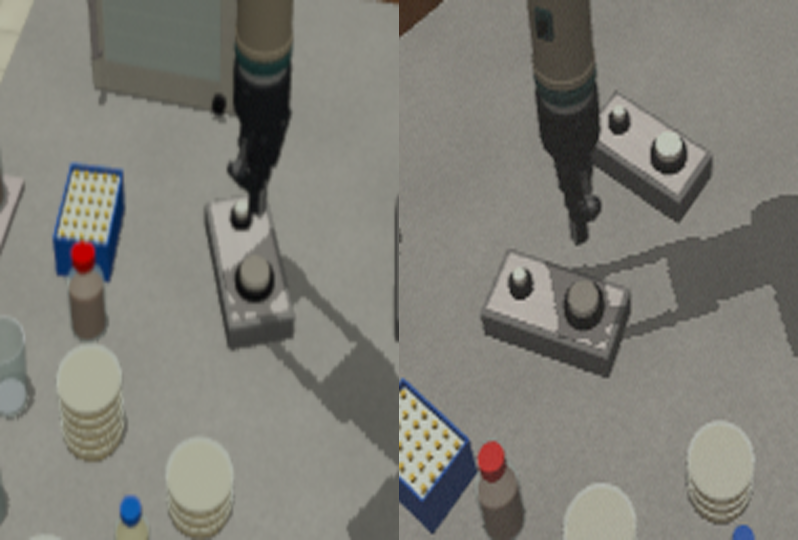

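The tips are over the large button, at pre.png left (255,210) above (255,275) and right (580,240) above (583,300). I'll press slowly with a slight over-travel, hold briefly, and retract, in two calls.

```bash

python3 -m creep '{"slide":[[0,0,-0.15],[0,0,-0.3],[0,0,-0.42],[0,0,-0.48],[0,0,-0.51],[0,0,-0.53],[0,0,-0.55],[0,0,-0.565],[0,0,-0.58],[0,0,-0.58],[0,0,-0.58],[0,0,-0.58]],"twist":[[0,0,0],[0,0,0],[0,0,0],[0,0,0],[0,0,0],[0,0,0],[0,0,0],[0,0,0],[0,0,0],[0,0,0],[0,0,0],[0,0,0]],"fingers":[-1,-1,-1,-1,-1,-1,-1,-1,-1,-1,-1,-1]}'
python3 - <<'E'
from h import *
ims=[]
for n,(u,v) in {'side':(230,40),'scene':(180,60)}.items():
    d=grab(n); ims.append(cv2.resize(d['img'][v:v+180,u:u+190],None,fx=2.1,fy=3,interpolation=2))
cv2.imwrite('pics/press.png',np.hstack(ims)); s=telemetry.get_state(); print(s['position'],s['contact_force'])
E
```

```text
clock: 8.95
position: [0.4583, -0.2333, 0.0523]
ee_rot: [0.001, 0.197, 0.98, -0.0]
contact_force: [-2.9, 3.6, 17.3]
width: 0.0002
[ 0.45824487 -0.23325699  0.05231771] [-3.20405183  3.29803825 18.09187082]
```

View pics/press.png

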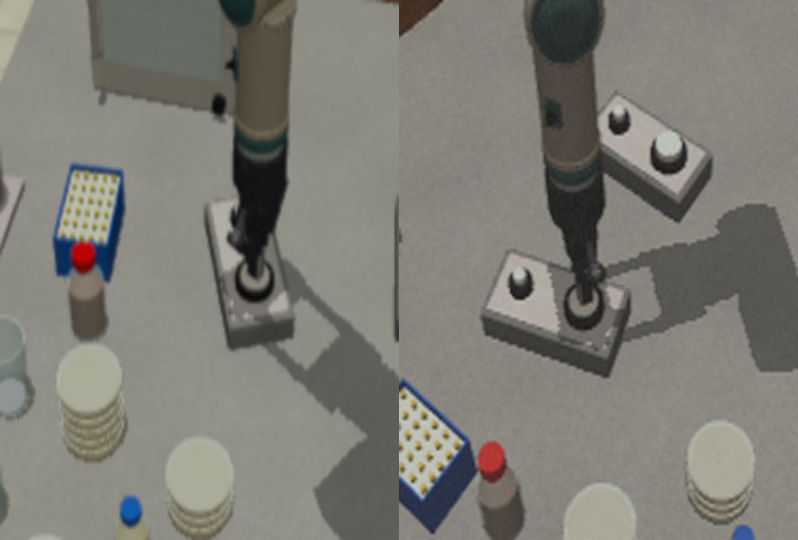

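The button is bottomed out, with the TCP at z 0.0523 and 18 N on the tool, above the 5 N spring. Retracting.

```bash

python3 -m creep '{"slide":[[0,0,0.05],[0,0,0.15],[0,0,0.35],[0,0,0.6],[0,0,0.8],[0,0,0.95],[0,0,0.95],[0,0,0.95],[0,0,0.95],[0,0,0.95],[0,0,0.95]],"twist":[[0,0,0],[0,0,0],[0,0,0],[0,0,0],[0,0,0],[0,0,0],[0,0,0],[0,0,0],[0,0,0],[0,0,0],[0,0,0]],"fingers":[-1,-1,-1,-1,-1,-1,-1,-1,-1,-1,-1]}'
python3 - <<'E'
from h import *
a=load('scene')
for n in ['scene','side']:
    d=grab(n); cv2.imwrite(f'pics/{n}9.png',d['img']); W=cloud(d)
    m=(abs(W[...,2]-.055)<.012)&(np.hypot(W[...,0]-.458,W[...,1]+.233)<.016); print(n,'btn z',np.median(W[m][:,2]))
    for nm,x,y,z in [('3',.48,.04,.045),('5',.648,-.02,.075),('8',.425,.227,.12),('6',.631,.2255,.09)]:
        m=(abs(W[...,2]-z)<.005)&(np.hypot(W[...,0]-x,W[...,1]-y)<.06); P=W[m]; print(nm,((P.min(0)+P.max(0))/2).round(4))
s=telemetry.get_state(); print(s['clock'],s['position'],s['contact_force'],s['qd'].round(3))
E
```

```text
clock: 10.15
position: [0.4573, -0.2329, 0.1912]
ee_rot: [-0.001, 0.197, 0.98, 0.0]
contact_force: [0.1, 0.5, -0.3]
width: -0.0001
scene btn z 0.05726632429804168
3 [0.4807 0.0385 0.0447]
5 [ 0.6474 -0.019   0.0742]
8 [0.4252 0.2276 0.1193]
6 [0.6306 0.2256 0.0899]
side btn z 0.05728444121234877
3 [0.4803 0.0387 0.0449]
5 [ 0.6478 -0.0187  0.075 ]
8 [0.4245 0.2261 0.1199]
6 [0.6309 0.2255 0.09  ]
10.25 [ 0.45750816 -0.23300157  0.19160583] [ 0.00576364 -0.606743   -0.0358455 ] [-0.003 -0.003 -0.004  0.002  0.002  0.001]
```

View pics/scene9.png

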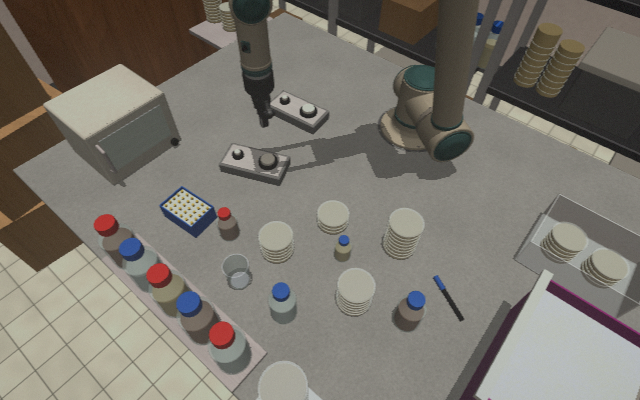

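The button is out again at scene (268,159), the gripper is well clear at (264,120), and everything else is where it was. Handing in.

```bash
python3 -c "
from rig import order; print(order.sign_off())"
```

```text
the job is handed in; nothing more can be done
None
```

The job is done and handed in; the hand-in reports no verdict.

- **Pointing:** I held the shut fingertips about 31 mm above the lid of the three-dish stack at (0.480, 0.040) for more than 2 s. There was no sign of contact.
- **Pressing:** I pressed the large button of the call box farther from the base, at (0.458, -0.233), to its stop. The TCP was at z 0.0523 with about 18 N on the tool. I then backed off to z 0.19.
- **Last checks:** The button top was back at about 57 to 58 mm. All four stacks were within about 2 mm of where they started, which is within the measuring noise. The other things looked unmoved in the last scene picture, and I did not measure them. The force on the tool was about zero, and nothing failed or disagreed. The job took about 10 s.

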